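# Unlatch the carton tray and hold it up level

## Robot

A 6-joint arm with a two-finger parallel gripper is mounted at the origin on the work surface. World frame = base frame: x ahead of the robot, y to its left, z up, the work surface at z = 0. Lengths are in m, angles in degrees, forces in N, time in s.
With the tool pointing down it reaches from about 0.25 to 0.725 m from the base axis. Payload 9.7 kg.
Tool frame: the origin (TCP) lies at the very end of the fingers, on their centre line; the grasp point (between the pads) lies 19 mm behind it; z points along the fingers, y is the line along which they close (so a half turn about z gives the same grasp; the last joint's range is limited). The gripper opens to 85 mm and grips with 20 to 120 N. Pads are 22 mm wide; open, the fingers measure 114 mm over their backs; the gripper's body (76 mm by 85 mm) begins 54 mm behind the grasp point. The pads swing forward as they close: fully open they stand 13 mm farther back than shut.
Start: joints at [73.74, 4.979, 10.078, 95.1, 0, 90], TCP at [0.154, 0.528, 0.231] pointing down, gripper open.
Joint ranges: [-179.16, 179.16], [-48.56, 103.87], [-65.8, 70.77], [-126.05, 130.52], [-82.76, 87.17], [-180, 180]. Speed limits (degrees/s): [127.2, 127.2, 147.25, 180, 180, 180].

## Interface

Orientations are given as [roll, pitch, yaw] about the fixed x, y, z axes, in that order (R = Rz(yaw) Ry(pitch) Rx(roll)).
In Python, from workcell import bot gives the robot as it stands.
- The arm moves only by the tool step_arm, never from a script. Its argument "targets" is a list of rows, each a list of 3 entries, a list of its own where there are three numbers: the opening, from 0 (shut) to 1 (fully open), then the shift along the world's x, y, z in mm, then the turn, a rotation vector about the world's x, y, z in rad. In form: [[grip, [tx, ty, tz], [wx, wy, wz]], ...]. A call has 1 to 8 rows; each row is the pose to reach, as a shift and turn from the pose commanded when the call began; what a row does not reach only later rows make up. A row lasts 1/10 s, in which the tool goes at most 50 mm and 8.59 degrees, less where a joint would pass 70% of its speed; a pose out of reach is approached as far as the arm can. A call with a gripper value outside its range is refused whole. The fingers move at their own pace and stop on an object; "force" is the grip in N (left out, the last holds). Time passes only in rows, so rows that repeat a pose let the fingers close. It gives the time, the measured TCP pose, the force, the opening and the grip force at its end, in the units of the state.
- bot.get_obs(): the state, without advancing time (a new reading comes with each control period).
- bot.camera(name): name is "scene" or "top" or "wrist"; returns (picture, depth): 420x560x3 uint8, red, green, blue; 420x560 float32, m along the optical axis (not along the pixel's ray), 0 where there is no reading.
- bot.camera_params(name): a dict with "K" (3x3 intrinsics, pixels), "R" (3x3) and "t" (3): a world point X has camera coordinates R X + t. Camera axes: x right, y down, z forward; pixel columns grow to the right and rows downward; lengths in m; the calibration is good to about 2 mm. A picture is of the moment at which its call begins: read the wrist's pose just before it. camera_params takes no time and is no camera call; for the wrist camera it gives the pose at the moment of the call.
- bot.job_done(): hands the job in; it is judged then, once.
The state is a dict: "time": time; "q": joint angles; "qd": joint speeds; "joint_efforts": joint torques, N m; "ee_pos": TCP position; "tcp_rot": TCP orientation; "wrist_force": force on the tool from outside, world axes, zero at the start; "torque": the same for the moment, N m; "opening": finger opening in m; "grasp_force": force on a finger pad.
Only numpy, scipy, OpenCV 4.12 (cv2) and the standard library are available. Lean on these libraries where they do the work, as an engineer would, in place of code of your own. Each camera call takes 0.05 s, during which the arm holds its last target. There are 200 camera calls.

## Task

Slide the orange latch all the way to its green, open end, then take the blue tray of small white cartons by its black bar handle and lift it straight up out of its dock, keeping it level with all three cartons inside. Finish while still holding it steady about 10 cm above the dock for a colleague to take, and leave the other things on the bench alone.

Things in the scene. Friction and masses are not known exactly. Their poses are not given: they have to be found in the camera images.
- dock: Fixed aluminium plate on the bench, x -125 to 125, y -190 to 110 mm, 12 mm thick. Origin on the bench under the seated tray's centre, z up. Grey corner guides stand 14 mm above the plate, 3 mm clear of the tray. The latch track runs along x at y = -145 mm: red mark (locked) at its +x end, green mark (open) at its -x end. Yaw within 20 degrees of the robot's axes.
- latch (a joint): Latch travel in m: 0 = fully locked (red mark), 0.070 = end stop, fully open (green mark). It grows as the latch slides along the dock's -x (roughly towards the robot). About 2 N of friction; stays where it is left. Its steel tongue hooks over the tray's ear and keeps the tray down until the joint passes 0.05.
- latch_fin (a point): Top centre of the latch's orange fin, 95 mm above the bench; axes as the dock's. Fin 32 mm along the dock's x, 14 mm along y, its upper 42 mm free for pinching across y; below it a grey carriage, 40 mm square, whose top (like the tongue's) is 53 mm above the bench. Moves with the latch, 145 mm to the dock's -y side of the handle bar.
- tray: Blue open tray, 200 (its x) by 160 (y) by 27 mm high, walls and floor 4 mm, 0.25 to 0.42 kg empty. Origin at the centre of its underside, z up. Seated, it has the dock's x, y and yaw, underside 12 mm above the bench. A steel ear, 40 mm long with a turned-up lip, sticks out 25 mm from its -y wall under the latch's tongue. Posts at its x ends carry the handle.
- tray_handle (a point): Centre of the tray's black bar handle, over the tray's centre, 117 mm above the tray's underside (129 mm above the bench when seated). The bar runs 200 mm along the tray's x, 14 mm wide (y), 18 mm high (108 to 126 mm above the underside). Free space beside and under it above the cartons.
- carton_a: White carton, 48 x 48 x 50 mm high, 35 to 70 g, standing loose on the tray's floor beside the handle (its top is 54 mm above the tray's underside). Origin at the centre of its underside. It must stay in the tray.
- carton_b: White carton, 48 x 48 x 50 mm high, 35 to 70 g, standing loose on the tray's floor beside the handle (its top is 54 mm above the tray's underside). Origin at the centre of its underside. It must stay in the tray.
- carton_c: White carton, 48 x 48 x 50 mm high, 35 to 70 g, standing loose on the tray's floor beside the handle (its top is 54 mm above the tray's underside). Origin at the centre of its underside. It must stay in the tray.
- notebook: Green spiral notebook, 110 x 150 x 14 mm, lying on the right of the bench. Origin under its centre. Leave alone.
- tape_roll: Empty yellow tape core, 90 mm across, 24 mm high, lying flat beside the dock's +y edge. Origin under its centre. Leave alone.
- bottle: Clear bottle, 64 mm across, 190 mm high, standing at the far right. Origin under its centre. Leave alone.
- marker: Blue and white marker pen, 130 mm long (its x), 12 mm thick, lying in front of the dock's -x edge. Origin under its centre. Leave alone.
- stapler: Red and black stapler, 130 mm long, 55 mm high, on the left. Origin under its centre. Leave alone.
- lid: Green disc lid, 66 mm across, 12 mm high, on the left. Origin under its centre. Leave alone.
Not all that is in view belongs to the job. What is shaped like the carton_c but purple or turquoise is not meant.

How it is judged:
By the outcome, as a careful person would: the job done as asked, in the order asked, and still so for the second after the job is handed in, while the arm keeps its last pose, push and grip.
It also fails if it takes over 48 s, if anything falls off the work surface, if the arm or the gripper's body presses on something with over 40 N, if the wrist force passes 120 N, or if a joint passes its speed limit or range.

## Working session

There is one attempt and no reset: what is moved stays moved. The work goes in short steps, Python scripts to look and compute and a tool call to move; the robot and the scene stay as the last step left them, time stands still between calls to the robot, and variables do not carry over. Pictures are saved under pics/ and viewed, at most 10 in all, crops included, and the job is handed in when it is done.

Besides the shell and the picture viewer there is one more tool, called after "Call:" by a JSON object that holds its "method" and its "body", one argument or row to a line. step_arm: Moves the arm, as the interface text tells. Its arguments: {"type":"object","properties":{"targets":{"type":"array","items":{"type":"array"}},"force":{"type":"number"}},"required":["targets"]}

```bash
mkdir -p pics
python3 - <<'E'
from workcell import bot
import cv2,numpy as np
for n in("top","scene"):
    p,d=bot.camera(n); c=bot.camera_params(n); np.savez(f"pics/{n}0.npz",p=p,d=d,**c)
    cv2.imwrite(f"pics/{n}0.png",p[:,:,::-1])
    print(n,c["K"].round(1).tolist(),c["R"].round(3).tolist(),c["t"].round(3))
o=bot.get_obs();print(o)
E
```

```text
top [[405.6, 0.0, 280.3], [0.0, 405.6, 208.9], [0.0, 0.0, 1.0]] [[-0.026, -0.999, 0.027], [-0.995, 0.023, -0.097], [0.096, -0.03, -0.995]] [0.025 0.548 1.131]
scene [[395.2, 0.0, 287.8], [0.0, 395.2, 206.6], [0.0, 0.0, 1.0]] [[-0.532, 0.847, 0.008], [0.616, 0.394, -0.682], [-0.581, -0.358, -0.731]] [ 0.284 -0.297  1.584]
{'time': 0.1, 'q': array([7.37388110e+01, 5.00799021e+00, 1.00411091e+01, 9.50982706e+01,
       1.01543953e-03, 8.99995436e+01]), 'qd': array([ 0.03043207, -0.05316514,  0.17286318, -0.02151118, -0.02736667,
        0.05045606]), 'joint_efforts': array([-4.55674744e-04, -5.21559227e+01,  4.65653586e+01,  1.59206934e-02,
        3.87457089e-05, -5.28463033e-06]), 'ee_pos': array([0.15395292, 0.5278229 , 0.2306725 ]), 'tcp_rot': array([-1.79934848e+02, -1.01595789e-03,  1.63739266e+02]), 'wrist_force': array([ 0.59388628, -0.23277223,  0.15031397]), 'torque': array([-0.00079702,  0.03377748,  0.01580163]), 'grasp_force': 0.0, 'opening': 0.08498306471575429}
```

View pics/top0.png

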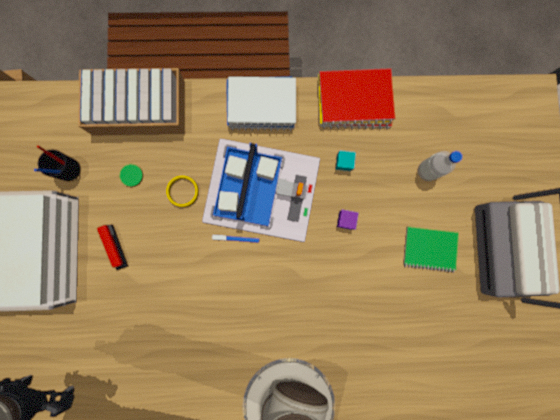

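View pics/scene0.png

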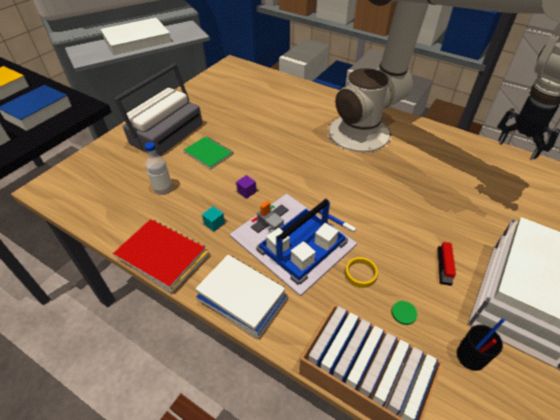

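The top view shows the dock around (262,190), with the black bar running from (252,147) to (240,217). The orange fin is near (300,188), the red mark at (310,188) and the green mark at (306,212). The scene view shows the fin at (265,208) and the bar from (279,243) to (327,208).

```bash
cat > h.py <<'E'
import cv2,numpy as np
def ray(c,uv,z):
    K,R,t=c["K"],c["R"],c["t"]; uv=np.atleast_2d(uv).astype(float)
    d=np.c_[uv,np.ones(len(uv))]@np.linalg.inv(K).T@R; o=-R.T@t
    return o+d*((z-o[2])/d[:,2])[:,None]
def mask(p,lo,hi,box):
    m=cv2.inRange(cv2.cvtColor(p,cv2.COLOR_RGB2HSV),lo,hi); o=np.zeros_like(m); x0,y0,x1,y1=box
    o[y0:y1,x0:x1]=m[y0:y1,x0:x1]; return o
def pix(m): v,u=np.nonzero(m); return np.c_[u,v]
def cloud(c,p,d,m):
    q=pix(m); z=d[q[:,1],q[:,0]]; q=q[z>0]; z=z[z>0]
    X=np.c_[q,np.ones(len(q))]@np.linalg.inv(c["K"]).T*z[:,None]
    return (X-c["t"])@c["R"]
E
python3 - <<'E'
from h import *
c=np.load("pics/top0.npz");p,d=c["p"],c["d"]
# plate: bright low-sat hull -> rectangle
def show(n,X): print(n,len(X),np.median(X,0).round(4),X.min(0).round(3),X.max(0).round(3))
m=mask(p,(5,150,120),(16,255,255),(285,170,320,205));q=pix(m);print(q.mean(0));show("fin ray",ray(c,q,.095));show("fin depth",cloud(c,p,d,m))
for n,lo,hi in(("red",(0,150,80),(4,255,255)),("green",(50,120,80),(80,255,255))):
    m=mask(p,lo,hi,(295,175,325,225)); show(n,ray(c,pix(m),.012))
# bar by height
m=np.zeros(d.shape,np.uint8);m[120:250,190:330]=255
X=cloud(c,p,d,m);B=X[(X[:,2]>.115)&(X[:,2]<.16)];show("bar",B)
vx,vy,x0,y0=cv2.fitLine(B[:,:2].astype(np.float32),cv2.DIST_HUBER,0,.001,.001).ravel();print("bar yaw",np.degrees(np.arctan2(vy,vx)))
m=mask(p,(110,5,150),(170,60,255),(190,130,330,250))
P=X[(X[:,2]>.006)&(X[:,2]<.02)]
r=cv2.minAreaRect(P[:,:2].astype(np.float32)*1000);print("plate",r)
s=np.load("pics/scene0.npz");m=mask(s["p"],(5,190,120),(16,255,255),(255,195,280,220));q=pix(m);show("fin scene",cloud(s,s["p"],s["d"],m))
m=np.zeros(d.shape,np.uint8);m[180:290,230:360]=255
X=cloud(s,s["p"],s["d"],m);B=X[(X[:,2]>.115)&(X[:,2]<.16)];show("bar s",B)
v=cv2.fitLine(B[:,:2].astype(np.float32),cv2.DIST_HUBER,0,.001,.001).ravel();print("yaw",np.degrees(np.arctan2(v[1],v[0])))
E
```

```text
[299.55 188.85]
fin ray 20 [ 0.596  -0.0393  0.095 ] [ 0.581 -0.049  0.095] [ 0.611 -0.032  0.095]
fin depth 20 [ 0.5959 -0.0395  0.0939] [ 0.582 -0.049  0.079] [ 0.611 -0.032  0.1  ]
red 18 [ 0.609  -0.0763  0.012 ] [ 0.6   -0.08   0.012] [ 0.618 -0.07   0.012]
green 17 [ 0.5392 -0.0598  0.012 ] [ 0.531 -0.063  0.012] [ 0.548 -0.057  0.012]
bar 460 [0.6146 0.1028 0.1385] [0.518 0.072 0.116] [0.716 0.132 0.145]
bar yaw -12.330554
plate ((625.7568359375, 68.26602172851562), (405.0599060058594, 379.1696472167969), 88.43913269042969)
fin scene 63 [ 0.6056 -0.0408  0.091 ] [ 0.582 -0.047  0.061] [ 0.616 -0.034  0.098]
bar s 464 [0.629  0.1014 0.1355] [0.518 0.07  0.115] [0.716 0.133 0.141]
yaw -13.137478
```

Call:
{"method": "step_arm", "body": {
  "targets": [
    [0.8, [28, -36, 0], [0, 0, 0.01]],
    [0.8, [56, -72, 0], [0, 0, 0.02]],
    [0.8, [84, -108, 0], [0, 0, 0.03]],
    [0.8, [112, -144, 0], [0, 0, 0.04]],
    [0.8, [140, -180, 0], [0, 0, 0.05]],
    [0.8, [168, -216, 0], [0, 0, 0.058]],
    [0.8, [196, -252, 0], [0, 0, 0.058]],
    [0.8, [224, -288, 0], [0, 0, 0.058]]
  ],
  "force": 30
}}

```text
time: 0.9
ee_pos: [0.3787, 0.2383, 0.2312]
tcp_rot: [180.0, -0.0, 167.1]
wrist_force: [1.1, 0.2, 0.1]
opening: 0.0679
grasp_force: 0.0
```

Call:
{"method": "step_arm", "body": {
  "targets": [
    [0.8, [28, -36, 0], [0, 0, 0]],
    [0.8, [56, -72, 0], [0, 0, 0]],
    [0.8, [84, -108, 0], [0, 0, 0]],
    [0.8, [112, -144, 0], [0, 0, 0]],
    [0.8, [140, -180, -10], [0, 0, 0]],
    [0.8, [168, -216, -25], [0, 0, 0]],
    [0.8, [195, -250, -40], [0, 0, 0]],
    [0.8, [219, -280, -60], [0, 0, 0]]
  ]
}}

```text
time: 1.7
ee_pos: [0.5981, -0.042, 0.1708]
tcp_rot: [180.0, 0.0, 167.0]
wrist_force: [0.2, 0.9, -0.3]
opening: 0.0682
grasp_force: 0.0
```

Call:
{"method": "step_arm", "body": {
  "targets": [
    [0.8, [0, 0, 0], [0, 0, 0]],
    [0.8, [0, 0, 0], [0, 0, 0]],
    [0.8, [0, 0, 0], [0, 0, 0]]
  ]
}}

```text
time: 2.0
ee_pos: [0.5968, -0.0395, 0.1718]
tcp_rot: [180.0, 0.0, 167.1]
wrist_force: [0.6, -0.5, 0.4]
opening: 0.0682
grasp_force: 0.0
```

Run:
```python
from h import *
from workcell import bot
o=bot.get_obs();print(o["time"],o["ee_pos"],o["tcp_rot"],o["wrist_force"])
c=bot.camera_params("wrist");p,d=bot.camera("wrist");np.savez("pics/w1.npz",p=p,d=d,**c);cv2.imwrite("pics/w1.png",p[:,:,::-1])
m=mask(p,(5,150,60),(16,255,255),(0,0,560,420));X=cloud(c,p,d,m);T=X[(X[:,2]>.088)&(X[:,2]<.102)]
print(len(X),len(T),T.mean(0),T.min(0),T.max(0),cv2.minAreaRect(T[:,:2].astype(np.float32)*1000))
```

```text
2.0 [ 0.59675667 -0.03946382  0.17177439] [1.79988981e+02 9.60754405e-03 1.67085630e+02] [ 0.60088048 -0.50360722  0.39587877]
747 632 [ 0.59521026 -0.0437307   0.09456546] [ 0.58022793 -0.05267121  0.08806283] [ 0.61195713 -0.03506907  0.09685891] ((596.21875, -44.164093017578125), (12.802637100219727, 31.39841079711914), 77.24462127685547)
```

View pics/w1.png

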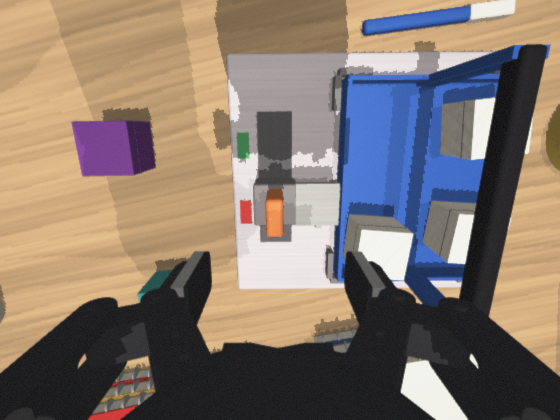

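The wrist view shows the orange fin at (274,213) between the open fingers, with the green mark at (243,145) and the tongue over the ear at (318,203). It needs a 4 mm correction in -y, then I can descend.

Call:
{"method": "step_arm", "body": {
  "targets": [
    [0.8, [0, -4, -20], [0, 0, 0.003]],
    [0.8, [0, -4, -40], [0, 0, 0.003]],
    [0.8, [0, -4, -60], [0, 0, 0.003]],
    [0.8, [0, -4, -80], [0, 0, 0.003]],
    [0.7, [0, -4, -95], [0, 0, 0.003]],
    [0.6, [0, -4, -108], [0, 0, 0.003]],
    [0.6, [0, -4, -108], [0, 0, 0.003]]
  ]
}}

```text
time: 2.75
ee_pos: [0.5962, -0.0435, 0.0619]
tcp_rot: [-180.0, -0.1, 167.3]
wrist_force: [-0.4, 0.1, -1.1]
opening: 0.0513
grasp_force: 0.0
```

Call:
{"method": "step_arm", "body": {
  "targets": [
    [0, [0, 0, 0], [0, 0, 0]],
    [0, [0, 0, 0], [0, 0, 0]],
    [0, [0, 0, 0], [0, 0, 0]],
    [0, [0, 0, 0], [0, 0, 0]],
    [0, [0, 0, 0], [0, 0, 0]],
    [0, [0, 0, 0], [0, 0, 0]],
    [0, [0, 0, 0], [0, 0, 0]],
    [0, [0, 0, 0], [0, 0, 0]]
  ],
  "force": 30
}}

```text
time: 3.55
ee_pos: [0.5979, -0.0428, 0.0646]
tcp_rot: [179.9, 0.1, 167.3]
wrist_force: [0.5, 7.0, 2.3]
opening: 0.0134
grasp_force: 33.4
```

Call:
{"method": "step_arm", "body": {
  "targets": [
    [0, [-6, 1.5, 0], [0, 0, 0]],
    [0, [-12, 2.5, 0], [0, 0, 0]],
    [0, [-18, 4, 0], [0, 0, 0]],
    [0, [-24, 5.5, 0], [0, 0, 0]],
    [0, [-30, 7, 0], [0, 0, 0]],
    [0, [-36, 8, 0], [0, 0, 0]],
    [0, [-42, 9.5, 0], [0, 0, 0]],
    [0, [-42, 9.5, 0], [0, 0, 0]]
  ]
}}

```text
time: 4.35
ee_pos: [0.5554, -0.0334, 0.0646]
tcp_rot: [179.9, 0.1, 167.3]
wrist_force: [-1.0, 7.2, 2.7]
opening: 0.0136
grasp_force: 33.4
```

Call:
{"method": "step_arm", "body": {
  "targets": [
    [0, [-3, 0.7, 0], [0, 0, 0]],
    [0, [-6, 1.3, 0], [0, 0, 0]],
    [0, [-6, 1.3, 0], [0, 0, 0]]
  ]
}}

```text
time: 4.65
ee_pos: [0.5498, -0.0322, 0.0646]
tcp_rot: [179.9, 0.1, 167.3]
wrist_force: [0.8, 6.7, 2.3]
opening: 0.0136
grasp_force: 33.3
```

Call:
{"method": "step_arm", "body": {
  "targets": [
    [0, [-2, 0.5, 0], [0, 0, 0]],
    [0, [-4, 1, 0], [0, 0, 0]],
    [0, [-6, 1.4, 0], [0, 0, 0]],
    [0, [-6, 1.4, 0], [0, 0, 0]]
  ]
}}

```text
time: 5.05
ee_pos: [0.5468, -0.0315, 0.0647]
tcp_rot: [179.9, 0.5, 167.3]
wrist_force: [18.4, 2.8, -8.1]
opening: 0.0134
grasp_force: 32.0
```

Call:
{"method": "step_arm", "body": {
  "targets": [
    [0, [-2, 0.5, 0], [0, 0, 0]],
    [0, [-4, 1, 0], [0, 0, 0]],
    [0, [-4, 1, 0], [0, 0, 0]]
  ]
}}

```text
time: 5.35
ee_pos: [0.5461, -0.0313, 0.0649]
tcp_rot: [179.9, 0.8, 167.2]
wrist_force: [36.3, -2.3, -17.9]
opening: 0.0134
grasp_force: 30.6
```

The force has risen to 36 N, so the latch is at its end stop. I'll ease off the load, release and go up.

Call:
{"method": "step_arm", "body": {
  "targets": [
    [0, [2.5, -0.5, 0], [0, 0, 0]],
    [0, [5, -1, 0], [0, 0, 0]],
    [0.6, [5, -1, 0], [0, 0, 0]],
    [0.6, [5, -1, 0], [0, 0, 0]],
    [0.6, [5, -1, 0], [0, 0, 0]],
    [0.6, [5, -1, 0], [0, 0, 0]],
    [0.6, [5, -1, 0], [0, 0, 0]]
  ]
}}

```text
time: 6.05
ee_pos: [0.5439, -0.0318, 0.0634]
tcp_rot: [-180.0, -0.0, 167.2]
wrist_force: [0.7, -0.4, -1.0]
opening: 0.051
grasp_force: 0.0
```

Call:
{"method": "step_arm", "body": {
  "targets": [
    [0.6, [0, 0, 20], [0, 0, 0]],
    [0.6, [0, 0, 50], [0, 0, 0]],
    [0.8, [0, 0, 90], [0, 0, 0]],
    [0.8, [0, 0, 130], [0, 0, 0]],
    [0.8, [20, 40, 145], [0, 0, 0]],
    [0.8, [40, 80, 145], [0, 0, 0]],
    [0.8, [40, 80, 145], [0, 0, 0]],
    [0.8, [40, 80, 145], [0, 0, 0]]
  ]
}}

```text
time: 6.85
ee_pos: [0.584, 0.0489, 0.2078]
tcp_rot: [-180.0, -0.1, 167.3]
wrist_force: [0.2, -0.6, -0.1]
opening: 0.0681
grasp_force: 0.0
```

Run:
```python
from h import *
from workcell import bot
o=bot.get_obs();print(o["time"],o["ee_pos"],o["tcp_rot"],o["wrist_force"])
c=bot.camera_params("wrist");p,d=bot.camera("wrist");np.savez("pics/w2.npz",p=p,d=d,**c);cv2.imwrite("pics/w2.png",p[:,:,::-1])
m=mask(p,(5,150,60),(16,255,255),(0,0,560,420));X=cloud(c,p,d,m);T=X[(X[:,2]>.088)&(X[:,2]<.102)]
print(len(T),cv2.minAreaRect(T[:,:2].astype(np.float32)*1000))
X=cloud(c,p,d,np.full(d.shape,255,np.uint8));print("carton zone")
B=X[(X[:,2]>.125)&(X[:,2]<.145)&(X[:,1]>0)&(X[:,1]<.18)&(X[:,0]>.48)&(X[:,0]<.75)]
print(len(B),B.min(0),B.max(0),cv2.minAreaRect(B[:,:2].astype(np.float32)*1000))
# cartons tops
C=X[(X[:,2]>.060)&(X[:,2]<.071)&(X[:,1]>-.02)&(X[:,0]>.48)&(X[:,0]<.75)]
g=((C[:,:2]-[.48,-.05])*500).astype(int);im=np.zeros((140,150),np.uint8);im[g[:,0].clip(0,139),g[:,1].clip(0,149)]=255
n,l,s,ce=cv2.connectedComponentsWithStats(cv2.morphologyEx(im,cv2.MORPH_CLOSE,np.ones((3,3))))
for i in range(1,n):
    if s[i,4]>100: print("carton top",s[i,4],ce[i][::-1]/500+[.48,-.05])
```

```text
6.85 [0.58395125 0.04886517 0.20776551] [-1.79969254e+02 -5.41338956e-02  1.67332349e+02] [ 0.22603203 -0.591051   -0.08766859]
544 ((545.3294677734375, -32.23021697998047), (13.6141996383667, 29.64596939086914), 78.71792602539062)
carton zone
4350 [0.51612716 0.0684171  0.12500509] [0.71384998 0.13070702 0.14014925] ((615.9371948242188, 99.7260513305664), (20.448841094970703, 200.29644775390625), 77.61827087402344)
carton top 496 [0.57068145 0.15662903]
carton top 607 [0.66151565 0.04256343]
carton top 338 [0.66193491 0.13880473]
```

View pics/w2.png

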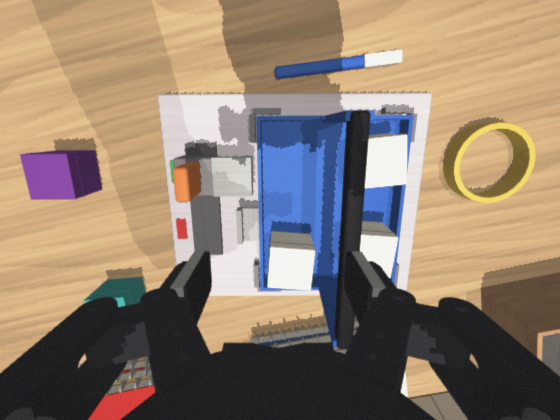

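The latch fin is now beside the green mark at (187,180), at the end of its track and clear of the ear at (247,222). The bar runs from (358,115) to (347,345), and all three cartons are standing. Next I'll grasp the bar about 4 mm to its +x side, since the load is heavier there.

Call:
{"method": "step_arm", "body": {
  "targets": [
    [0.8, [18, 25, 0], [0, 0, 0]],
    [0.8, [36, 50, 0], [0, 0, 0]],
    [0.8, [36, 50, -25], [0, 0, 0]],
    [0.8, [36, 50, -50], [0, 0, 0]],
    [0.8, [36, 50, -75], [0, 0, 0]],
    [0.8, [36, 50, -90], [0, 0, 0]],
    [0.6, [36, 50, -98], [0, 0, 0]],
    [0.6, [36, 50, -98], [0, 0, 0]]
  ]
}}

```text
time: 7.7
ee_pos: [0.6195, 0.0975, 0.1098]
tcp_rot: [-180.0, -0.1, 167.2]
wrist_force: [-0.3, -0.4, 0.4]
opening: 0.0512
grasp_force: 0.0
```

Call:
{"method": "step_arm", "body": {
  "targets": [
    [0, [0, 0, 0], [0, 0, 0]],
    [0, [0, 0, 0], [0, 0, 0]],
    [0, [0, 0, 0], [0, 0, 0]],
    [0, [0, 0, 0], [0, 0, 0]],
    [0, [0, 0, 0], [0, 0, 0]],
    [0, [0, 0, 0], [0, 0, 0]],
    [0, [0, 0, 0], [0, 0, 0]],
    [0, [0, 0, 0], [0, 0, 0]]
  ],
  "force": 80
}}

```text
time: 8.5
ee_pos: [0.6206, 0.0988, 0.1112]
tcp_rot: [179.9, 0.1, 167.3]
wrist_force: [2.4, 4.7, 5.0]
opening: 0.0126
grasp_force: 79.7
```

Call:
{"method": "step_arm", "body": {
  "targets": [
    [0, [0, 0, 2], [0, 0, 0]],
    [0, [0, 0, 4], [0, 0, 0]],
    [0, [0, 0, 7], [0, 0, 0]],
    [0, [0, 0, 10], [0, 0, 0]],
    [0, [0, 0, 10], [0, 0, 0]],
    [0, [0, 0, 10], [0, 0, 0]]
  ]
}}

```text
time: 9.1
ee_pos: [0.62, 0.0981, 0.1203]
tcp_rot: [-180.0, -0.0, 167.2]
wrist_force: [-0.4, 0.3, -5.0]
opening: 0.0127
grasp_force: 78.2
```

Run:
```python
from workcell import bot
o=bot.get_obs();print({k:o[k] for k in("time","ee_pos","tcp_rot","wrist_force","torque","opening","grasp_force")})
```

```text
{'time': 9.1, 'ee_pos': array([0.61999856, 0.09806634, 0.12026005]), 'tcp_rot': array([-1.79989019e+02, -1.22555056e-03,  1.67226477e+02]), 'wrist_force': array([-0.43492471,  0.29083078, -5.04745211]), 'torque': array([-0.01790606, -0.03132196,  0.05552527]), 'opening': 0.012727811960792658, 'grasp_force': 78.17297458648682}
```

The tray lifted free at about 5 N with almost no moment on the wrist. I'll continue gently.

Call:
{"method": "step_arm", "body": {
  "targets": [
    [0, [0, 0, 4], [0, 0, 0]],
    [0, [0, 0, 11], [0, 0, 0]],
    [0, [0, 0, 20], [0, 0, 0]],
    [0, [0, 0, 29], [0, 0, 0]],
    [0, [0, 0, 38], [0, 0, 0]],
    [0, [0, 0, 47], [0, 0, 0]],
    [0, [0, 0, 56], [0, 0, 0]],
    [0, [0, 0, 64], [0, 0, 0]]
  ]
}}

```text
time: 9.9
ee_pos: [0.6201, 0.0982, 0.1852]
tcp_rot: [180.0, 0.0, 167.2]
wrist_force: [0.3, -0.8, -5.5]
opening: 0.0125
grasp_force: 78.2
```

Call:
{"method": "step_arm", "body": {
  "targets": [
    [0, [0, 0, 8], [0, 0, 0]],
    [0, [0, 0, 15], [0, 0, 0]],
    [0, [0, 0, 21], [0, 0, 0]],
    [0, [0, 0, 25], [0, 0, 0]],
    [0, [0, 0, 27], [0, 0, 0]],
    [0, [0, 0, 27], [0, 0, 0]],
    [0, [0, 0, 27], [0, 0, 0]],
    [0, [0, 0, 27], [0, 0, 0]]
  ]
}}

```text
time: 10.7
ee_pos: [0.6199, 0.0982, 0.2109]
tcp_rot: [-180.0, -0.0, 167.2]
wrist_force: [-0.0, -0.6, -4.7]
opening: 0.0128
grasp_force: 78.2
```

Run:
```python
from h import *
from workcell import bot
o=bot.get_obs();print({k:o[k] for k in("time","ee_pos","tcp_rot","wrist_force","torque","opening","grasp_force")})
ims=[]
for n,(x0,y0,x1,y1) in(("scene",(180,140,400,320)),("wrist",(0,0,560,420))):
    c=bot.camera_params(n);p,d=bot.camera(n)
    if n=="wrist":
        X=cloud(c,p,d,np.full(d.shape,255,np.uint8))
    ims.append(cv2.resize(p[y0:y1,x0:x1],(400,300)))
cv2.imwrite("pics/end.png",np.hstack(ims)[:,:,::-1])
# carton tops: white, plane fit
m=mask(p,(0,0,190),(180,25,255),(180,0,480,330));X=cloud(c,p,d,m);X=X[(X[:,2]>.14)&(X[:,2]<.19)]
r=np.linalg.lstsq(np.c_[X[:,:2]-X[:,:2].mean(0),np.ones(len(X))],X[:,2],rcond=None)[0];print(len(X),"tilt deg",np.degrees(r[:2]),"top z",r[2])
```

```text
{'time': 10.7, 'ee_pos': array([0.61986323, 0.09815905, 0.21087012]), 'tcp_rot': array([-1.79983672e+02, -3.45575553e-02,  1.67233297e+02]), 'wrist_force': array([-0.04152909, -0.56061312, -4.71717502]), 'torque': array([ 0.02083672, -0.00789171, -0.00992349]), 'opening': 0.012832380629037372, 'grasp_force': 78.15502524375916}
7285 tilt deg [-0.12122206  0.30687783] top z 0.16626890560527724
```

View pics/end.png

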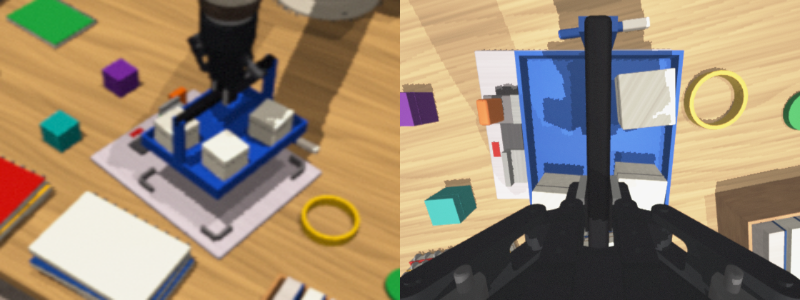

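The tray hangs level, with its underside at 0.112 m, which is 10 cm above the plate. All three cartons are inside, and the fin is still at the open end (490,110 in the right half).

```bash
python3 -c "
from workcell import bot
print(bot.job_done())"
```

```text
the job is handed in; nothing more can be done
None
```

The job is handed in: the latch is at its green end stop, and the arm is holding the tray level 10 cm above the dock with all three cartons inside, about 11 s into the 48 s limit.

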